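Eject a tray tag and hold the spring clip gaping around its edge

TASK

On the steel magazine, push the grey ejector slide fully home so that the white tag plate comes out of the mouth and stays sticking out. Then pick up the spring clip by its two handles, squeeze it wide open, lift it off the table and hold it gaping around the plate's protruding upright end edge, one jaw on each side, the edge well inside the jaws, without leaning on the plate, so that a colleague can slip a menu slip in. Finish while still holding it squeezed open there, with the plate still sticking out, and leave the other things on the table where they stand.

Things in the scene. Friction and masses are not known exactly. Their poses are not given: they have to be found in the camera images.
- magazine: Fixed steel magazine: upright sleeve 150 mm long (its y -65 to +85 mm), 22 mm wide (x), 90 mm high, on a flange 70 x 170 x 8 mm. Origin on the table under the sleeve, z up. A 6 mm upright slot (plane x = 0, floor 22 mm above the table) holds the plate; its mouth is the end at y = -65 mm; the plate is ejected along -y.
- magazine_mouth (a point): Middle of the magazine's mouth (end face of the slot), 52 mm above the table; axes as the magazine's (-y points out of the mouth).
- ejector_tab (a point): Middle of the rear (+y) face of the ejector's upright grey thumb tab, which rides on top of the magazine: 30 mm wide (x), 12 mm thick (y), standing from 97 to 125 mm above the table. The point is 111 mm above the table and moves with the tab; axes as the magazine's. Push this face along the magazine's -y.
- ejector (a joint): Travel of the ejector slide, m: 0 at rest (rear), 0.050 fully home. Pushing needs 2 N at the start and about 5 N at the end; a spring returns it when let go, and the plate stays where it was pushed.
- plate_edge (a point): Middle of the leading upright end edge of the loose white tag plate (110 long, 60 high, 4 thick, 35 g), 52 mm above the table. Axes: -y points out of the mouth, x is normal to the plate, z up. At first the edge is 4 to 8 mm inside the mouth (hidden between the sleeve's walls); the fully pressed slide leaves it about 41 mm outside.
- clip_mid (a point): Pivot of the black spring clip, halfway up: 16 mm above the table as it lies on its side (32 mm high, 110 long, 0.1 kg). z is the pivot axis (up), +y points along the jaws, which reach to y = +60 mm, -y to the handles. Fully open, the inside gap of the jaws is about 20 mm at y = 30 mm and 38 mm at their tips (y = 57 mm).
- clip_handles (a point): Point midway between the clip's two handles, 36 mm behind the pivot (y = -36 mm), halfway up; axes as clip_mid; the place to grip, fingers closing along x. At rest the outer faces of the splayed handles are about 49 mm apart here and 57 mm at the tail (y = -48 mm); squeezed fully they are parallel, 24 mm apart (y = -5 to -55 mm). About 9 N on each handle opens it fully.
- clip_r (a joint): Opening angle of the clip's jaw on its +x side, rad: 0 shut, 0.32 wide open (the handles then parallel); a spring shuts it.
- clip_l (a joint): The same for the jaw on its -x side; the two move together.
- jar_a: Bystander: lidded glass sample jar, 56 mm diameter, 70 mm high; origin at its underside.
- jar_b: Bystander: a second such jar.
- cup: Bystander: open steel cup, 68 mm across, 75 mm high; origin at its underside.
- bowl: Bystander: steel bowl, 100 mm across, 40 mm high; origin at its underside.
- spoon: Bystander: steel serving spoon 200 mm long, lying on the table; origin at its underside.
- tub: Bystander: white plastic tub with a grey lid, 90 x 65 x 45 mm; origin at its underside.
There are look-alikes about, which are no part of the job. What is shaped like the magazine but orange is not meant.

How it is judged (in metres and radians):
On the way, in this order (a step that is already met when the one before it is completed fails the run):
1. the ejector slide is pushed home and the plate stands out of the mouth (value of joint ejector above 0.044 m and y of plate_edge in the frame of magazine_mouth below -0.03 m), for 0.1 s.
2. the clip is squeezed open in the fingers and lifted off the table (value of joint each of clip_r, clip_l above 0.24 rad and contact force between the fingers and clip above 3 N and height (world z) of clip_mid above 0.026 m), for 0.2 s.
At the end, for the whole second after the job is handed in: Clip held in the fingers, at rest, each side 0.24+ rad open, middle 26+ mm up; plate edge between the jaws, 10+ mm inside the tips, 10+ mm from the pivot, 11 mm off centre line, 30 mm off mid-height, 0.35 rad at most; under 1 N on plate, off the magazine; plate upright, out 25+ mm (all of step 2 and y of plate_edge in the frame of clip_mid between 0.01 and 0.047 m and x of plate_edge in the frame of clip_mid between -0.011 and 0.011 m and z of plate_edge in the frame of clip_mid between -0.03 and 0.03 m and angle between the x axis of clip_mid and the x axis of plate_edge, either way round below 0.35 rad and contact force between clip and plate below 1 N and contact force between clip and magazine below 0.5 N and y of plate_edge in the frame of magazine_mouth below -0.025 m and height (world z) of plate_edge above 0.042 m and linear speed of clip below 0.03 m/s); the arm keeps its last pose, push and grip.
It fails at once if a bystander is shoved more than 40 mm (distance of any of jar_a, jar_b, cup, bowl, spoon, tub from where it was at the start of the episode above 0.04 m).
It fails at once if a jar, the cup, the bowl or the tub is tipped over (angle between any of jar_a, jar_b, cup, bowl, tub's own z axis and vertical above 0.7 rad).
It also fails if it takes over 54 s, if anything falls off the work surface, if the arm or the gripper's body presses on something with over 40 N, if the wrist force passes 120 N, or if a joint passes its speed limit or range.

ROBOT

A 6-joint arm with a two-finger parallel gripper is mounted at the origin on the work surface. World frame = base frame: x ahead of the robot, y to its left, z up, the work surface at z = 0. Lengths are in m, angles in degrees, forces in N, time in s.
With the tool pointing down it reaches from about 0.25 to 0.725 m from the base axis. Payload 9.7 kg.
Tool frame: the origin (TCP) lies midway between the tips of the shut fingers; the grasp point (between the pads) lies bot.grasp_offset behind it (bot.grasp_offset is the distance from the TCP to the grasp point, in m); x points along the fingers, y is the direction in which the jaws open and shut, and the axes are right-handed (so a half turn about x gives the same grasp; the last joint's range is limited). The gripper opens to 85 mm and grips with 20 to 120 N. Pads are 22 mm wide; open, the fingers measure 114 mm over their backs; the gripper's body (76 mm by 85 mm) begins 54 mm behind the grasp point. The pads swing forward as they close: fully open they stand 13 mm farther back than shut.
Start: joints at [-72.766, 4.979, 10.078, 95.1, 0, 90], TCP at [0.163, -0.525, 0.231] pointing down, gripper open.
Joint ranges: [-179.16, 179.16], [-48.56, 103.87], [-65.8, 70.77], [-126.05, 130.52], [-82.76, 87.17], [-180, 180]. Speed limits (degrees/s): [127.2, 127.2, 147.25, 180, 180, 180].

INTERFACE

Orientations are given as [roll, pitch, yaw] about the fixed x, y, z axes, in that order (R = Rz(yaw) Ry(pitch) Rx(roll)).
In Python, from workcell import status, camera, bot gives the robot as it stands.
- The arm moves only by the shell command python3 -m jog 'ROWS' [OPENING] [FORCE]. ROWS is text: rows parted by semicolons, each of 4 numbers parted by spaces: the shift along the tool's x, y, z in mm, then the turn about the tool's x in degrees. A call has exactly 8 rows; each row is the pose to reach, as a shift and turn from the pose commanded when the call began, along the tool's axes at that moment; what a row does not reach only later rows make up. A row lasts 1/8 s, in which the tool goes at most 62.5 mm and 10.7 degrees, less where a joint would pass 70% of its speed; a pose out of reach is approached as far as the arm can. A call with a gripper value outside its range is refused whole. OPENING is the opening, from 0 (shut) to 1 (fully open), set as the call begins (- or left out, the last holds). The fingers move at their own pace and stop on an object; FORCE is the grip in N (left out, the last holds). Time passes only in rows, so rows that repeat a pose let the fingers close, or fill a call up. It gives the time, the measured TCP pose, the force and the opening at its end, in the units of the state.
- status.get_obs(): the state, without advancing time (a new reading comes with each control period).
- camera(name): name is "side" or "top"; returns a dict with "color" (400x640x3 uint8, red, green, blue), "vfov" (degrees; the focal length in pixels is half the picture's height over the tangent of half this angle, whatever the lens; pixels are square), "cx", "cy" (the principal point, pixels), "rvec" (rotation vector, rad) and "tvec" (3), from world to camera coordinates, as OpenCV has them. Camera axes: x right, y down, z forward; pixel columns grow to the right and rows downward; lengths in m; the calibration is good to about 2 mm. A picture is of the moment at which its call begins. There is no depth.
- bot.job_done(): hands the job in, once; it reports no verdict.
The state is a dict: "time": time; "q": joint angles; "qd": joint speeds; "joint_efforts": joint torques, N m; "ee_pos": TCP position; "tcp_rot": TCP orientation; "wrist_force": force on the tool from outside, world axes, zero at the start; "torque": the same for the moment, N m; "opening": finger opening in m.
Only numpy, scipy, OpenCV 4.12 (cv2) and the standard library are available. Lean on these libraries where they do the work, as an engineer would, in place of code of your own. Each camera call takes 0.05 s, during which the arm holds its last target. There are 200 camera calls.

## Working session

There is one attempt and no reset: what is moved stays moved. The work goes in short steps, Python scripts to look and compute and a shell command to move; the robot and the scene stay as the last step left them, time stands still between calls to the robot, and variables do not carry over. Pictures are saved under pics/ and viewed, about 8 in all and at most 12, crops included, and the job is handed in when it is done.

```bash
ls; mkdir -p pics; cat > h.py <<'E'
import numpy as np, cv2
from workcell import status, camera, bot
from scipy.spatial.transform import Rotation as R
def cam(n):
    d=camera(n); f=200/np.tan(np.radians(d['vfov'])/2)
    d['K']=np.array([[f,0,d['cx']],[0,f,d['cy']],[0,0,1]]); return d
def ray(d,u,v):
    M=cv2.Rodrigues(np.array(d['rvec'],float))[0]; t=np.array(d['tvec'],float).ravel()
    return -M.T@t, M.T@np.linalg.inv(d['K'])@np.array([u,v,1.])
def atz(d,u,v,z):
    c,r=ray(d,u,v); return c+r*(z-c[2])/r[2]
def proj(d,P):
    return cv2.projectPoints(np.array(P,float).reshape(-1,3),np.array(d['rvec'],float),np.array(d['tvec'],float),d['K'],None)[0].reshape(-1,2)
E
python3 - <<'E'
from h import *
import pickle
for n in('top','side'):
    d=cam(n); print(n,d['color'].shape,d['vfov'],d['cx'],d['cy'],ray(d,320,200))
    cv2.imwrite(f'pics/{n}0.png',d['color'][:,:,::-1]); pickle.dump(d,open(n+'.pkl','wb'))
print(status.get_obs(),bot.grasp_offset)
E
```

```text
pics
top (400, 640, 3) 57.14019260935646 323.2350733652457 200.5281824920633 (array([ 0.31015183, -0.0047944 ,  1.27215379]), array([ 1.77153259e-01,  7.47411900e-04, -9.84223458e-01]))
side (400, 640, 3) 54.9820650861474 316.2597261771463 203.65629919815208 (array([0.28760129, 0.81281602, 0.64861008]), array([ 0.21998281, -0.81410237, -0.53761519]))
{'time': 0.1, 'q': array([-7.27663547e+01,  5.00801527e+00,  1.00396273e+01,  9.50980363e+01,
       -1.83290099e-03,  8.99983500e+01]), 'qd': array([ 0.08316753, -0.05894029,  0.10507651,  0.0210046 ,  0.01965783,
       -0.00148746]), 'joint_efforts': array([ 3.11392914e-04, -5.21561337e+01,  4.65654838e+01,  1.60539988e-02,
        6.92803587e-05, -7.35410282e-06]), 'ee_pos': array([ 0.16288281, -0.52512835,  0.23065898]), 'tcp_rot': array([-88.42104269,  89.93355037, 108.81425365]), 'wrist_force': array([-0.01461112, -0.10559823,  0.63966931]), 'torque': array([ 0.02566424, -0.04826068,  0.04293274]), 'opening': 0.085609555216729} 0.0187
```

View pics/top0.png

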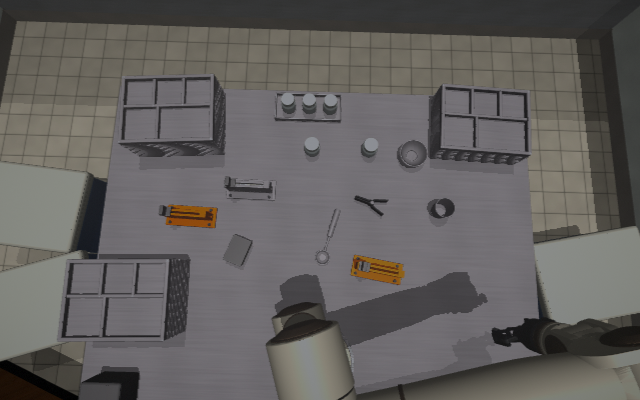

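View pics/side0.png

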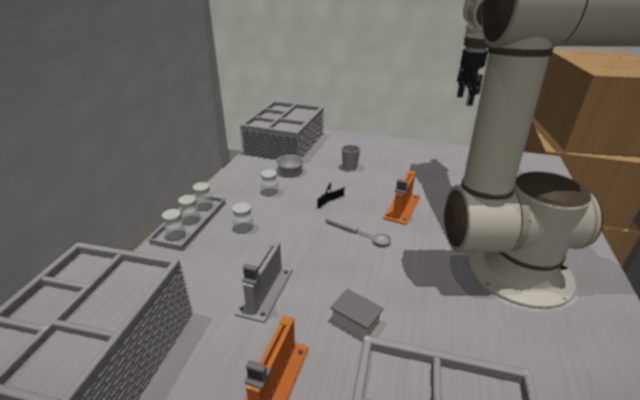

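```bash
python3 - <<'E'
import cv2,numpy as np
t=cv2.imread('pics/top0.png');s=cv2.imread('pics/side0.png')
z=lambda i,x,y,w,h,k:cv2.resize(i[y:y+h,x:x+w],None,fx=k,fy=k,interpolation=cv2.INTER_CUBIC)
a=np.vstack([np.hstack([z(t,215,165,66,45,6),z(t,345,185,66,45,6)]),np.hstack([z(s,230,235,66,88,6)[:,:],cv2.copyMakeBorder(z(s,306,170,50,50,7),0,178,0,46,0)])])
a=a[:600] if a.shape[0]>600 else a
a=np.vstack([np.hstack([z(t,215,165,66,42,6),z(t,345,185,66,42,6)]),np.hstack([z(s,235,240,66,57,6),z(s,300,165,66,57,6)])])
cv2.imwrite('pics/c1.png',a);print(a.shape)
E
```

```text
(594, 792, 3)
```

View pics/c1.png

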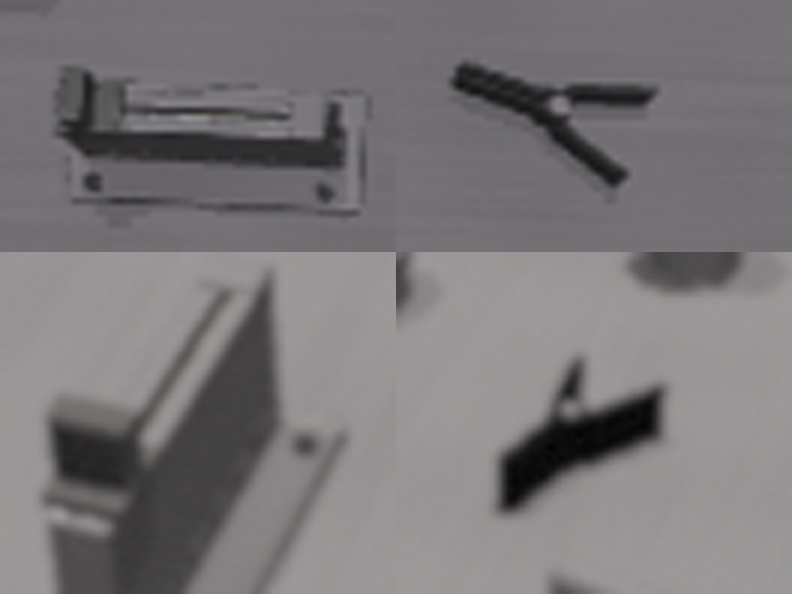

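```bash
cat > fit.py <<'E'
from h import *
import pickle
from scipy.optimize import least_squares
T=pickle.load(open('top.pkl','rb'));S=pickle.load(open('side.pkl','rb'))
def P(p,L):
    c,s=np.cos(p[2]),np.sin(p[2]); L=np.array(L,float)/1000
    return np.c_[p[0]+c*L[:,0]-s*L[:,1],p[1]+s*L[:,0]+c*L[:,1],L[:,2]]
tl=[(-35,95,8),(-35,-75,8),(35,-75,8),(-11,-65,90)]; tp=[(227,198.3),(274.7,200.3),(276.3,180.3),(272.2,187.8)]
sp=[(243.7,268.8),(258.3,270),(257,279.3),(244.7,278)]
def res(p):
    y=p[3]*1000
    sl=[(15,y,125),(-15,y,125),(-15,y,97),(15,y,97)]
    return np.r_[(proj(T,P(p,tl))-tp).ravel(),(proj(S,P(p,sl))-sp).ravel()]
r=least_squares(res,[.37,.2,0,.08],loss='soft_l1'); p=r.x
print('mag',p,np.degrees(p[2])); print(res(p).reshape(-1,2).round(1))
print('mouth',P(p,[(0,-65,52)]),'tab',P(p,[(0,p[3]*1000,111)]))
for n,u,v in(('piv',372.3,202.5),('jaw',354.8,197),('h1',388.2,200.8),('h2',382.7,215.3)):print(n,atz(T,u,v,.032))
a,b=ray(T,372.3,202.5);c,d=ray(S,329.3,191)
k=np.linalg.lstsq(np.c_[b,-d],c-a,rcond=None)[0];print('piv tri',a+b*k[0],c+d*k[1])
for n,u,v in(('jarL',311.5,146),('jarR',370.5,147),('bowl',412,154),('cup',441,209),('tub',238,250),('spoonend',337,210),('spoon',322,257),('orange',378,269)):print(n,atz(T,u,v,.04).round(3))
E
python3 fit.py
```

```text
mag [0.56743112 0.22592618 0.01531228 0.07704088] 0.8773288399003164
[[-0.   0.8]
 [ 1.1 -0.5]
 [ 0.2  0. ]
 [-2.   0.4]
 [-0.4 -1.5]
 [-0.9  0.1]
 [ 1.4  1.2]
 [-0.1 -0.3]]
mouth [[0.56842638 0.1609338  0.052     ]] tab [[0.56625149 0.30295803 0.111     ]]
piv [ 0.53008201 -0.1835722   0.032     ]
jaw [ 0.54747132 -0.12320115  0.032     ]
h1 [ 0.53766566 -0.23828745  0.032     ]
h2 [ 0.48680373 -0.21931251  0.032     ]
piv tri [ 0.53058289 -0.18397936  0.02917559] [ 0.52746959 -0.18442492  0.02868771]
jarL [0.723 0.032 0.04 ]
jarR [ 0.726 -0.175  0.04 ]
bowl [ 0.705 -0.321  0.04 ]
cup [ 0.513 -0.417  0.04 ]
tub [0.355 0.263 0.04 ]
spoonend [ 0.499 -0.063  0.04 ]
spoon [ 0.34  -0.016  0.04 ]
orange [ 0.306 -0.202  0.04 ]
```

```bash
cat >> h.py <<'E'
def go(x,y,z,ang):
    "ang: desired world direction (deg) of tool y, mod 180"
    o=status.get_obs(); M=R.from_euler('xyz',o['tcp_rot'],degrees=True).as_matrix()
    a=np.degrees(np.arctan2(M[1,1],M[0,1])); t=-((ang-a+90)%180-90)
    print('t',o['time'],'pos',o['ee_pos'].round(4),'yang',a.round(2),'tilt',M[:,0].round(3),'q6',o['q'].round(1),'open',o['opening'],'F',o['wrist_force'].round(1))
    print('shift mm',((np.array([x,y,z])-o['ee_pos'])@M*1000).round(1),'turn',round(t,1))
E
python3 -c "
from h import *
go(.566,.36,.2,0.9)"
```

```text
t 0.1 pos [ 0.1629 -0.5251  0.2307] yang -72.76 tilt [-0.     0.001 -1.   ] q6 [-72.8   5.   10.   95.1  -0.   90. ] open 0.085609555216729 F [-0.  -0.1  0.6]
shift mm [  31.5 -725.9 -647.3] turn -73.7
```

```bash
python3 -m jog '0 -45 -40 -9; 0 -90 -80 -18; 0 -135 -120 -27; 0 -180 -160 -37; 0 -225 -200 -46; 0 -270 -240 -55; 0 -315 -280 -64; 0 -360 -320 -74' 0 30; python3 -c "
from h import *
go(.566,.36,.2,0.9)"
```

```text
time: 1.1
ee_pos: [0.3622, -0.0848, 0.2313]
tcp_rot: [71.2, 90.0, -17.3]
wrist_force: [0.9, -0.9, 0.0]
opening: -0.0
t 1.1 pos [ 0.3622 -0.0848  0.2313] yang 1.54 tilt [ 0.001 -0.    -1.   ] q6 [-13.2 -19.2 -11.6  97.5  -0.   75.3] open -1.5713198530719107e-05 F [ 0.9 -0.9  0. ]
shift mm [  31.3  215.6 -439.1] turn 0.6
```

```bash
python3 -m jog '0 27 -55 0; 0 54 -110 0; 0 81 -165 0; 0 108 -220 0; 0 135 -275 0; 0 162 -330 0; 0 189 -385 0; 30 216 -440 0' 0 30; python3 - <<'E'
from h import *
go(.566,.325,.105,0.9)
d=cam('side');i=d['color'][:,:,::-1]
a=cv2.resize(i[150:350,170:370],(600,600),interpolation=cv2.INTER_CUBIC);cv2.imwrite('pics/s1.png',a)
print(proj(d,[(.566,.36,.2)]))
E
```

```text
time: 2.1
ee_pos: [0.5674, 0.3557, 0.2049]
tcp_rot: [119.5, 89.8, 30.8]
wrist_force: [0.7, -0.2, 0.5]
opening: 0.0004
t 2.1 pos [0.5674 0.3557 0.2049] yang 1.26 tilt [ 0.003  0.002 -1.   ] q6 [ 32.1  21.7  26.9  95.1  -0.  120.8] open 0.0003553057443961935 F [ 0.7 -0.2  0.5]
shift mm [99.8 -2.4 30.9] turn 0.4
[[233.20503459 258.3197649 ]]
```

View pics/s1.png

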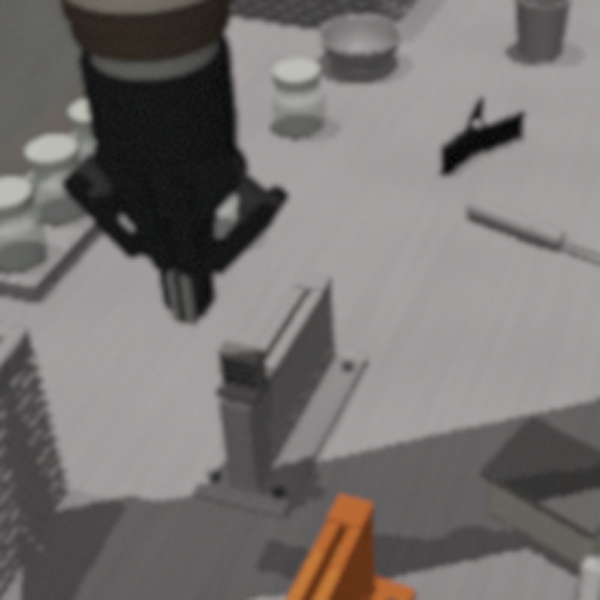

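```bash
python3 -m jog '30 -1 5 0; 60 -1 10 0; 97 -1 15 0; 97 -1 25 0; 97 -1 32 0; 97 -1 39 0; 97 -1 46 0; 97 -1 46 0' 0 30; python3 -c "
from h import *
go(.567,.262,.106,0.9)"
```

```text
time: 3.15
ee_pos: [0.5667, 0.3072, 0.1079]
tcp_rot: [125.9, 89.9, 37.2]
wrist_force: [0.4, 3.1, 1.2]
opening: -0.0
t 3.15 pos [0.5667 0.3072 0.1079] yang 1.21 tilt [ 0.001  0.001 -1.   ] q6 [ 28.5  17.2  10.6  83.3   0.  117.2] open -1.3780278033749364e-05 F [0.4 3.1 1.2]
shift mm [ 1.8 -0.6 45.2] turn 0.3
```

```bash
python3 -m jog '0 0 7 0; 0 0 14 0; 0 0 21 0; 0 0 28 0; 0 0 34 0; 0 0 39 0; 0 0 42 0; 0 0 42 0' 0 30; python3 -c "
from h import *
go(.567,.262,.106,0.9)"
```

```text
time: 4.15
ee_pos: [0.5667, 0.2648, 0.1066]
tcp_rot: [-97.7, 89.9, 173.5]
wrist_force: [-2.1, 4.5, 2.5]
opening: 0.0001
t 4.15 pos [0.5667 0.2648 0.1066] yang 1.22 tilt [-0.001  0.    -1.   ] q6 [ 25.   14.7   7.4  82.7   0.  113.8] open 6.290249323117914e-05 F [-2.1  4.5  2.5]
shift mm [0.6 0.2 2.8] turn 0.3
```

```bash
python3 -m jog '0 0 2 0; 0 0 4 0; 0 0 6 0; 0 0 8 0; 0 0 9 0; 0 0 9 0; 0 0 9 0; 0 0 9 0' 0 30
```

```text
time: 5.15
ee_pos: [0.5667, 0.2624, 0.107]
tcp_rot: [-177.9, 89.3, 93.6]
wrist_force: [-4.3, 34.9, -1.4]
opening: 0.0
```

```bash
python3 -m jog '0 0 -20 0; 0 0 -50 0; -40 0 -70 0; -90 0 -70 0; -95 0 -70 0; -95 0 -70 0; -95 0 -70 0; -95 0 -70 0' 0 30; python3 - <<'E'
from h import *
import pickle
go(.519,-.218,.2,-18.4)
o=[]
for n,(x,y) in(('top',(230,165)),('side',(240,225))):
    d=cam(n);pickle.dump(d,open(n+'1.pkl','wb'));i=d['color'][:,:,::-1]
    o.append(cv2.resize(i[y:y+60,x:x+80],(400*2,300*2),interpolation=cv2.INTER_CUBIC)[:,:])
d=pickle.load(open('top1.pkl','rb'))
a=np.hstack([cv2.resize(k,(400,300)) for k in o])
b=np.hstack([cv2.resize(pickle.load(open('top1.pkl','rb'))['color'][170:230,340:420,::-1],(400,300),interpolation=2),cv2.resize(pickle.load(open('side1.pkl','rb'))['color'][165:225,300:380,::-1],(400,300),interpolation=2)])
cv2.imwrite('pics/m2.png',np.vstack([a,b]))
E
```

```text
time: 6.15
ee_pos: [0.5655, 0.3257, 0.2004]
tcp_rot: [-57.1, 89.9, -145.9]
wrist_force: [0.6, -0.1, 1.0]
opening: 0.0
t 6.15 pos [0.5655 0.3257 0.2004] yang 1.22 tilt [-0.002 -0.001 -1.   ] q6 [ 29.9  19.3  23.4  94.2  -0.  118.7] open 2.7708595625068852e-05 F [ 0.6 -0.1  1. ]
shift mm [  1.1 -58.  542.6] turn 19.6
```

View pics/m2.png

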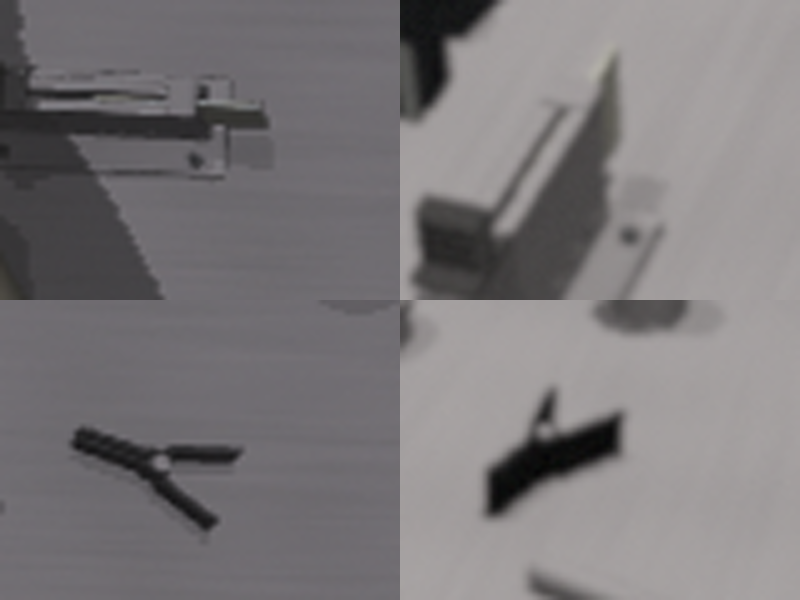

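```bash
python3 - <<'E'
from h import *
import pickle
T=pickle.load(open('top1.pkl','rb'));S=pickle.load(open('side1.pkl','rb'))
print(atz(T,283,185.6,.082),atz(T,283.6,190.6,.022),atz(S,283.4,235,.082))
# model prediction
for y in(.1594-.041,):print(proj(T,[(.569,y,.082),(.569,y,.022)]),proj(S,[(.569,y,.082)]))
E
```

```text
[0.56909165 0.11998421 0.082     ] [0.56447627 0.12336138 0.022     ] [0.56175815 0.13032925 0.082     ]
[[283.47735146 185.64142803]
 [285.09062804 189.36689665]] [[282.28545693 231.58797545]]
```

```bash
python3 -m jog '0 -7 60 3; 0 -14 120 5; 0 -21 180 8; 0 -28 240 10; 0 -35 300 13; 0 -42 360 15; 0 -48 420 18; 0 -54 480 20' 1 40; python3 -c "
from h import *
go(.519,-.218,.06,-18.4)"
```

```text
time: 7.25
ee_pos: [0.5216, -0.1567, 0.2018]
tcp_rot: [89.7, 90.0, -19.2]
wrist_force: [1.0, 0.6, -0.2]
opening: 0.0853
t 7.25 pos [ 0.5216 -0.1567  0.2018] yang -18.84 tilt [ 0. -0. -1.] q6 [-16.7   3.7   5.4  91.7  -0.   92.1] open 0.08531644215485282 F [ 1.   0.6 -0.2]
shift mm [141.8  17.3  58.8] turn -0.4
```

```bash
python3 -m jog '0 9 30 0; 40 17 59 0; 90 17 59 0; 135 17 59 0; 142 17 59 0; 142 17 59 0; 142 17 59 0; 142 17 59 0' 1 40; python3 - <<'E'
from h import *
go(.519,-.218,.006,-18.4)
s=cam('side');t=cam('top')
print(proj(s,[(.519,-.218,.06),(.519,-.218,.016)]),proj(t,[(.519,-.218,.016)]))
a=cv2.resize(s['color'][150:225,300:380,::-1],(400,375),interpolation=2);b=cv2.resize(t['color'][165:240,340:420,::-1],(400,375),interpolation=2)
cv2.imwrite('pics/m3.png',np.hstack([b,a]))
E
```

```text
time: 8.25
ee_pos: [0.5202, -0.2164, 0.0615]
tcp_rot: [86.2, 89.9, -22.6]
wrist_force: [0.3, 0.7, 0.7]
opening: 0.0852
t 8.25 pos [ 0.5202 -0.2164  0.0615] yang -18.76 tilt [ 0.002 -0.001 -1.   ] q6 [-22.6   6.8  -6.8  76.3   0.   86.2] open 0.0852045602947808 F [0.3 0.7 0.7]
shift mm [55.5 -0.8  1.9] turn -0.4
[[334.82568353 177.53688746]
 [334.37609594 189.57594107]] [[381.52124591 206.72417586]]
```

View pics/m3.png

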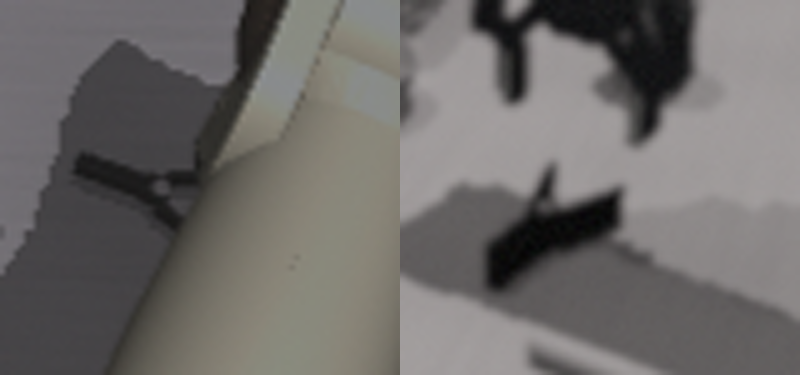

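```bash
python3 -m jog '15 -1 2 0; 30 -1 2 0; 42 -1 2 0; 50 -1 2 0; 55 -1 2 0; 55 -1 2 0; 55 -1 2 0; 55 -1 2 0' 1 40; python3 -m jog '0 0 0 0; 0 0 0 0; 0 0 0 0; 0 0 0 0; 0 0 0 0; 0 0 0 0; 0 0 0 0; 0 0 0 0' 0 40
```

```text
time: 9.35
ee_pos: [0.5179, -0.2179, 0.0052]
tcp_rot: [85.7, 90.0, -23.1]
wrist_force: [0.3, 0.5, -0.1]
opening: 0.0853
time: 10.35
ee_pos: [0.5188, -0.2184, 0.0065]
tcp_rot: [81.7, 89.8, -27.1]
wrist_force: [0.7, -0.6, 8.3]
opening: 0.0219
```

```bash
python3 -m jog '-5 0 0 0; -12 0 0 0; -22 0 0 0; -34 0 0 0; -46 0 0 0; -55 0 0 0; -55 0 0 0; -55 0 0 0' 0 40; python3 - <<'E'
from h import *
go(.519,-.218,.06,1)
s=cam('side');t=cam('top')
a=cv2.resize(s['color'][135:210,290:370,::-1],(400,375),interpolation=2);b=cv2.resize(t['color'][165:240,330:410,::-1],(400,375),interpolation=2)
cv2.imwrite('pics/m4.png',np.hstack([b,a]))
E
```

```text
time: 11.35
ee_pos: [0.5175, -0.2177, 0.0594]
tcp_rot: [-91.8, 90.0, 159.5]
wrist_force: [0.2, -0.6, -0.7]
opening: 0.0217
t 11.35 pos [ 0.5175 -0.2177  0.0594] yang -18.76 tilt [-0.  0. -1.] q6 [-22.8   6.7  -7.1  76.3  -0.   86. ] open 0.02171766202204332 F [ 0.2 -0.6 -0.7]
shift mm [-0.6  1.5 -0.2] turn -19.8
```

View pics/m4.png

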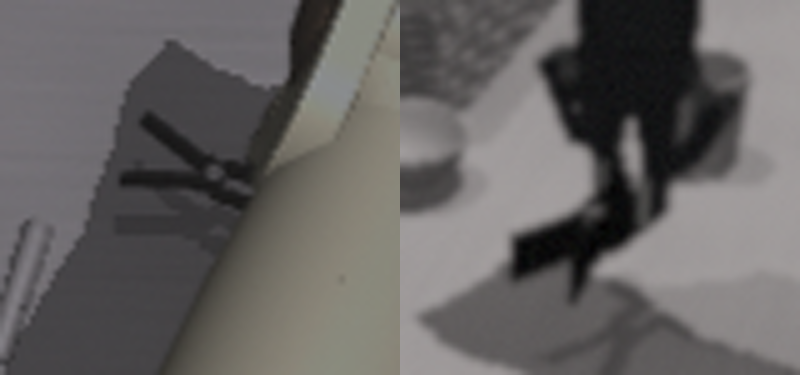

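```bash
python3 - <<'E'
from h import *
import pickle
T=pickle.load(open('top1.pkl','rb'))
p=atz(T,372.6,199.4,.085);a=atz(T,359.6,189,.085);b=atz(T,354.4,201,.085)
tcp=np.array([.5175,-.2177,0]);m=(a+b)/2
print(p,a,b,'gap',np.linalg.norm(a-b),'len',np.linalg.norm(m-p))
for v in(p-tcp,m-tcp,m-p):print(np.linalg.norm(v[:2]),np.degrees(np.arctan2(v[1],v[0]))-90)
E
```

```text
[ 0.53107059 -0.17687558  0.085     ] [ 0.56472958 -0.13368162  0.085     ] [ 0.5239111  -0.11699568  0.085     ] gap 0.04409727273018811 len 0.05321289114936806
0.04302085303286646 -18.38750338288996
0.09617666109216395 -16.192498474468763
0.05321289114936806 -14.418060407393341
```

```bash
python3 -c "
from h import *
go(.569,-.02,.046,1)"; python3 -m jog '0 0 0 -2; 0 0 0 -5; 0 0 0 -8; 0 0 0 -11; 0 0 0 -14; 0 0 0 -17; 0 0 0 -19; 0 0 0 -20' 0 40;  python3 -c "
from h import *
go(.569,-.02,.046,1)"
```

```text
t 11.45 pos [ 0.5174 -0.2176  0.0592] yang -18.77 tilt [-0.001  0.    -1.   ] q6 [-22.8   6.7  -7.1  76.3   0.   86. ] open 0.022119691760510117 F [ 0.3  0.1 -1.5]
shift mm [  13.3  -14.7 -203.7] turn -19.8
time: 12.45
ee_pos: [0.5176, -0.2177, 0.0597]
tcp_rot: [-123.3, 90.0, 148.0]
wrist_force: [0.3, -0.4, -1.0]
opening: 0.0219
t 12.45 pos [ 0.5176 -0.2177  0.0597] yang 1.31 tilt [-0.  0. -1.] q6 [-22.8   6.7  -7.   76.3   0.   65.9] open 0.02190113715203359 F [ 0.3 -0.4 -1. ]
shift mm [  13.7   55.9 -196.5] turn 0.3
```

```bash
python3 -m jog '0 4 -15 0; 2 12 -45 0; 5 22 -80 0; 8 34 -120 0; 11 46 -160 0; 14 54 -188 0; 14 56 -196 0; 14 56 -196 0' 0 40; python3 - <<'E'
from h import *
import pickle
go(.569,.05,.046,1)
s=cam('side');t=cam('top')
pickle.dump(t,open('top2.pkl','wb'));pickle.dump(s,open('side2.pkl','wb'))
a=cv2.resize(s['color'][195:270,240:320,::-1],(400,375),interpolation=2);b=cv2.resize(t['color'][155:230,255:335,::-1],(400,375),interpolation=2)
cv2.imwrite('pics/m5.png',np.hstack([b,a]))
E
```

```text
time: 13.45
ee_pos: [0.5694, -0.02, 0.0458]
tcp_rot: [-48.8, 90.0, -137.5]
wrist_force: [-0.2, 0.3, -0.6]
opening: 0.0213
t 13.45 pos [ 0.5694 -0.02    0.0458] yang 1.29 tilt [-0. -0. -1.] q6 [-2.   8.2 -7.  74.9 -0.  86.7] open 0.02128771495506309 F [-0.2  0.3 -0.6]
shift mm [ -0.2   1.2 -70. ] turn 0.3
```

View pics/m5.png

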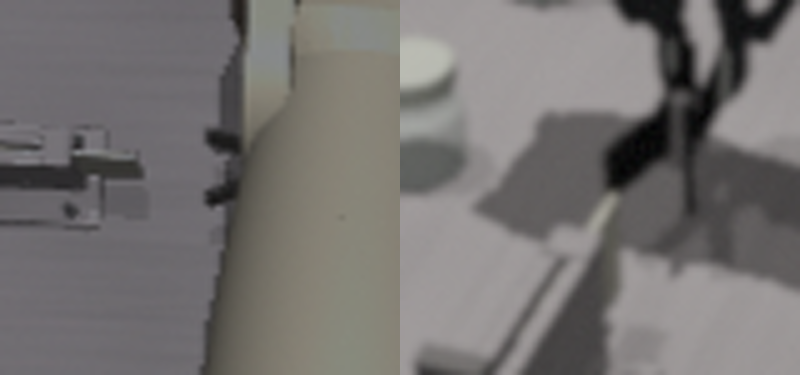

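```bash
python3 - <<'E'
from h import *
import pickle
T=pickle.load(open('top2.pkl','rb'));S=pickle.load(open('side2.pkl','rb'))
a=atz(T,297.4,181.6,.0715);b=atz(T,297,194.6,.0715);print('tips',a,b,(a+b)/2)
print('plate',atz(T,282.6,185.6,.082),atz(T,284,190.6,.022))
# side: near-jaw (upper-left, +x) tip outer top/bottom corners, -x jaw tip bottom, plate corner
px=lambda u,v:(240+(u-400)/5,195+v/5)
print('side +x tip top',atz(S,*px(606,150),.0715),'bot',atz(S,*px(608,190),.0395),'-x tip bot',atz(S,*px(690,212),.0395),'plate',atz(S,*px(612,195),.082))
E
```

```text
tips [0.58654984 0.0735999  0.0715    ] [0.54219583 0.07314637 0.0715    ] [0.56437283 0.07337314 0.0715    ]
plate [0.56905096 0.12130616 0.082     ] [0.56451865 0.12197605 0.022     ]
side +x tip top [0.58639114 0.08044397 0.0715    ] bot [0.58971564 0.07250295 0.0395    ] -x tip bot [0.54309283 0.07795867 0.0395    ] plate [0.56541553 0.12732254 0.082     ]
```

```bash
python3 -m jog '0 2 -6 0; 0 2 -18 0; 0 2 -30 0; 0 2 -42 0; 0 2 -54 0; 0 2 -64 0; 0 2 -70 0; 0 2 -71 0' 0 40; python3 -m jog '0 0 0 0; 0 0 0 0; 0 0 0 0; 0 0 0 0; 0 0 0 0; 0 0 0 0; 0 0 0 0; 0 0 0 0' 0 40; python3 - <<'E'
from h import *
import pickle
go(.569,.05,.046,1)
s=cam('side');t=cam('top')
pickle.dump(t,open('top3.pkl','wb'));pickle.dump(s,open('side3.pkl','wb'))
a=cv2.resize(s['color'][195:270,240:320,::-1],(400,375),interpolation=2);b=cv2.resize(t['color'][155:230,240:320,::-1],(400,375),interpolation=2)
cv2.imwrite('pics/m6.png',np.hstack([b,a]))
E
```

```text
time: 14.55
ee_pos: [0.5699, 0.0508, 0.0458]
tcp_rot: [-50.0, 90.0, -138.7]
wrist_force: [-0.2, 0.4, -1.5]
opening: 0.0218
time: 15.55
ee_pos: [0.5699, 0.0505, 0.0458]
tcp_rot: [124.5, 90.0, 35.7]
wrist_force: [-0.0, -1.3, -1.9]
opening: 0.0217
t 15.55 pos [0.5699 0.0505 0.0458] yang 1.24 tilt [ 0.  0. -1.] q6 [ 5.1  8.5 -6.6 74.9  0.  93.8] open 0.021668567746981407 F [-0.  -1.3 -1.9]
shift mm [-0.2 -0.9  0.4] turn 0.2
```

View pics/m6.png

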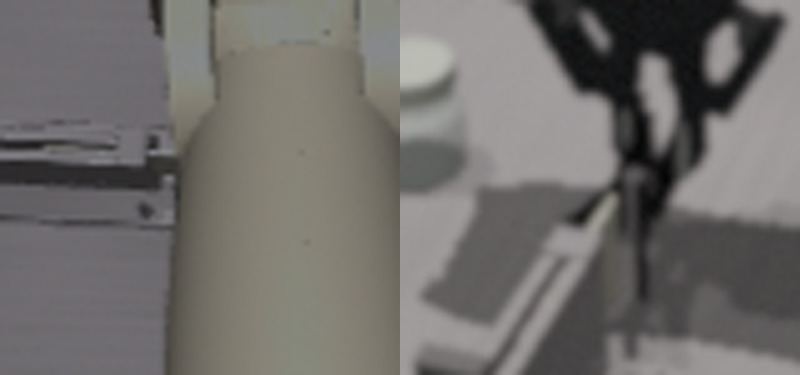

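```bash
python3 - <<'E'
from h import *
import pickle
S=pickle.load(open('side3.pkl','rb'))
px=lambda u,v:(240+(u-400)/5,195+v/5)
print(atz(S,*px(568,222),.0715),'-x bot',atz(S,*px(640,300),.0395),'plate',atz(S,*px(612,195),.082))
q=proj(S,[(.589,.147,.0715),(.545,.147,.0715),(.545,.147,.0395),(.568,.122,.082),(.568,.11,.0715)])
print((q-[240,195])*5+[400,0]); go(.57,.05,.046,1)
E
```

```text
[0.58348485 0.14058097 0.0715    ] -x bot [0.54468258 0.14980673 0.0395    ] plate [0.56541553 0.12732254 0.082     ]
[[552.32834479 227.97823153]
 [639.06987132 244.46374912]
 [641.32723079 296.2114106 ]
 [610.7895874  187.62153984]
 [620.16039855 190.39648719]]
t 15.65 pos [0.57   0.0505 0.0458] yang 1.23 tilt [ 0.  0. -1.] q6 [ 5.1  8.5 -6.6 74.9  0.  93.8] open 0.021526730890816977 F [ 0.  -0.6 -1.3]
shift mm [-0.2  0.   0.5] turn 0.2
```

```bash
python3 -m jog '0 0 -1 0; 0 0 -2 0; 0 0 -3 0; 0 0 -4 0; 0 0 -4 0; 0 0 -4 0; 0 0 -4 0; 0 0 -4 0' 0 40 && python3 -m jog '0 0 0 0; 0 0 0 0; 0 0 0 0; 0 0 0 0; 0 0 0 0; 0 0 0 0; 0 0 0 0; 0 0 0 0' 0 40 && python3 -c "
from h import *
bot.job_done()"
```

```text
time: 16.65
ee_pos: [0.5698, 0.0544, 0.0458]
tcp_rot: [-60.6, 90.0, -149.4]
wrist_force: [-0.0, 0.2, -0.6]
opening: 0.0215
time: 17.65
ee_pos: [0.5698, 0.0544, 0.0457]
tcp_rot: [-91.3, 90.0, 180.0]
wrist_force: [-0.4, 1.5, -0.9]
opening: 0.0215
the job is handed in; nothing more can be done
```

I handed the job in at 17.65 s, with the clip held squeezed open around the plate's protruding edge. No verdict came back.

- **Ejector and plate:** I pushed the slide until it hit its stop at about 35 N. The pictures then showed the plate about 40 mm out of the mouth.
- **Clip:** I gripped it by the handles with a 40 N grip. The finger opening read 21.5–22 mm, against the 24 mm stated for fully squeezed handles. The picture showed the jaws gaping, with the tips about 44 mm apart over the outside. I lifted it so its middle is about 55 mm up.
- **Final position:** The estimate puts the plate edge 25–28 mm inside the jaw tips and within about 3 mm of the centre line, with the jaws roughly 9 mm short of the mouth. Wrist force was 1.5 N or less in any direction, close to its noise, so I saw no sign of leaning on the plate.
- **Other things on the table:** The arm stayed clear of them by plan. I did not check their positions in a final picture.

**Checks that disagreed or were missing:**
- **Camera disagreement:** The top and side cameras differ by 5–8 mm on where the plate edge is along the magazine. I moved 4 mm deeper to stay near the middle of the allowed range.
- **Blocked view:** The arm hid the jaws from the top camera at the end, so the fit was checked only from the side.
- **Last 4 mm:** I took no picture after that final move.

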